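# Pull the dust filter and hold it over the work mat for inspection

## Task

Swing the cover flap of the bench dust extractor up, so that it stays standing open on its own, and draw the filter plate (the one with the single broad tab) up out of its slot, leaving the other plate with the two pegs where it is. Carry the filter over the dark rubber work mat and finish while still holding it there: gripped, still, upright with its tab on top, its lower edge at least 10 cm above the mat and nothing else supporting it, with the flap still open. Do not push the other things on the table about.

Things in the scene. Friction and masses are not known exactly. Their poses are not given: they have to be found in the camera images.
- extractor: Bench dust extractor, white box fixed to the table, 200 (x) x 240 (y) x 100 mm high to its flat deck. Origin: centre of its underside; x axis from its front to its back (hinge side), z up. In the deck, under the flap, two upright slots, 96 mm long along x, 16 mm wide, centred at x = 0, y = +40 and -40 mm; slot floors 30 mm above the table.
- flap (a joint): Cover flap, a grey hood 140 (x) x 200 (y) x 55 mm high, open below, on the deck; top 155 mm above the table. Angle in rad: 0 shut, grows as it swings up and back about its rear lower edge, stop at 1.75; starts at 0 to 0.12. A stiff friction hinge keeps it wherever it is left; lifting takes 2 to 3 N at the bar. It counts as open above 1.0; at 1.3 it is well out of the way.
- flap_hinge (a point): Point on the flap's hinge line, at mid-width: 70 mm behind the extractor's centre, at deck height (100 mm). The hinge line runs along the extractor's y axis. Axes as the extractor's.
- flap_bar (a point): Middle of the flap's pull bar: round steel, 10 mm thick, along the extractor's y, 45 mm each way to its end struts, 50 mm in front of the flap's front face (free space between). Shut: 127 mm above the table, 188 mm in front of the hinge line. Swings with the flap about the hinge line, radius 190 mm. Can be pinched across from above; turns easily in the grip.
- filter_mid (a point): Centre (half-way up) of the loose filter plate, 0.1 to 0.2 kg: pleated aluminium frame 88 (its x) x 12 (its y) x 75 mm high and, mid-way on its top edge, one broad tab 36 (x) x 12 (y) x 36 mm high. 111 mm high in all: lower edge 55.5 mm below this point. Stands in either slot, on the slot floor, 2 mm play each side, the lowest 70 mm inside. z up through the tab; x along the slot.
- filter_tab (a point): Point in the filter's tab at which to grip it, across its 12 mm thickness (along the filter's y): 39.5 mm above the filter's centre, 16 mm below the tab's top edge, 25 mm above the deck while the filter is in its slot.
- baffle_mid (a point): Baffle plate in the other slot, to be left there: loose plain aluminium plate 88 x 12 x 75 mm with two round pegs of 10 mm diameter, 22 mm high, on its top edge, 30 mm either side of the middle. Point at the centre of the plate proper, 37.5 mm above its foot. Moving it by 20 mm fails.
- mat: Dark rubber work mat lying flat, fixed, 240 (x) x 200 (y) x 3 mm. Origin at the centre of its underside.
- cast: Plaster dental cast, 50 x 60 x 27 mm high, lying on the mat near a corner; origin at its underside. Not to be moved (30 mm fails; the same for all that follow).
- carver: Steel plaster spatula, 150 mm long, lying on the mat. Not to be moved.
- cup: White plastic cup, 70 mm wide, 85 mm high, on the far side, near the middle. Not to be moved.
- mug: Blue mug, 80 mm wide, 95 mm high, at the left. Not to be moved.
- duster: Spray can, 66 mm wide, 210 mm high, at the right. Not to be moved.
- redflask: Small red and white flask, 44 mm wide, 100 mm high, at the right. Not to be moved.
- dropper: White dropper bottle, 34 mm wide, 70 mm high, at the left. Not to be moved.

How it is judged:
By the outcome, as a careful person would: the job done as asked, in the order asked, and still so for the second after the job is handed in, while the arm keeps its last pose, push and grip.
It also fails if it takes over 58 s, if anything falls off the work surface, if the arm or the gripper's body presses on something with over 40 N, if the wrist force passes 120 N, or if a joint passes its speed limit or range.

## Robot

A 6-joint arm with a two-finger parallel gripper is mounted at the origin on the work surface. World frame = base frame: x ahead of the robot, y to its left, z up, the work surface at z = 0. Lengths are in m, angles in rad, forces in N, time in s.
With the tool pointing down it reaches from about 0.3 to 0.875 m from the base axis. Payload 4.2 kg.
Tool frame: the origin (TCP) lies at the very end of the fingers, on their centre line; the grasp point (between the pads) lies 19 mm behind it; z points along the fingers, y is the direction in which the jaws open and shut (so a half turn about z gives the same grasp; the last joint's range is limited). The gripper opens to 85 mm and grips with 20 to 120 N. Pads are 22 mm wide; open, the fingers measure 114 mm over their backs; the gripper's body (76 mm by 85 mm) begins 54 mm behind the grasp point. The pads swing forward as they close: fully open they stand 13 mm farther back than shut.
Start: joints at [1.166, 0.32, 1.565, -0, 1.257, -0.02], TCP at [0.216, 0.533, 0.231] pointing down, gripper open.
Joint ranges: [-3.11, 3.11], [-0.84, 2.01], [0.21, 2.61], [-1.34, 4.49], [0.05, 2.63], [-2.56, 2.56]. Speed limits (rad/s): [2.57, 2.57, 3.14, 3.14, 3.14, 3.14].

## Interface

Orientations are given as a rotation vector (axis times angle).
In Python, from workcell import robot, eoat, monitor, imaging gives the robot as it stands. Calls block until the motion is done:
- robot.movep(position, orientation): joint-space move of the TCP to a pose.
- robot.move_straight(position, rotation=None, feed=0.15): straight line of the TCP; rotation=None keeps the orientation; feed is the mean speed in m/s.
- robot.set_joints(angles): joint-space move.
- eoat.grip(opening, newtons=None): finger opening in m; newtons is the grip in N (None keeps the last); returns when the fingers have stopped.
- robot.hold(seconds).
- robot.solve_ik(position, orientation): joint angles nearest the present ones, or None.
- monitor.sense(): the state.
- imaging.camera(name): name is "scene" or "top"; returns a dict with "color" (384x512x3 uint8, blue, green, red), "range_z" (384x512 float32, m along the optical axis (not along the pixel's ray), 0 where there is no reading), "camera_matrix" (3x3 intrinsics, pixels), "extrinsics" (4x4, takes a point from camera to world coordinates). Camera axes: x right, y up, looking along -z (the intrinsics and any distortion apply to the point x, -y, -z); pixel columns grow to the right and rows downward; lengths in m; the calibration is good to about 2 mm. A picture is of the moment at which its call begins.
A pose or a line that the arm cannot do raises robot.PlanningError and nothing moves.
- robot.finish_job(): hands the job in, once; it reports no verdict.
The state is a dict: "clock": time; "joint_pos": joint angles; "joint_velocities": joint speeds; "effort": joint torques, N m; "ee_pos": TCP position; "ee_rot": TCP orientation; "force": force on the tool from outside, world axes, zero at the start; "ft_torque": the same for the moment, N m; "grip_width": finger opening in m.
Only numpy, scipy, OpenCV 4.12 (cv2) and the standard library are available. Lean on these libraries where they do the work, as an engineer would, in place of code of your own. Each camera call takes 0.05 s, during which the arm holds its last target. There are 200 camera calls.

## Working session

There is one attempt and no reset: what is moved stays moved. The work goes in short steps, each a Python script; the robot and the scene stay as the last script left them, time stands still between calls to the robot, and variables do not carry over. Pictures are saved under pics/ and viewed, about 8 in all and at most 12, crops included, and the job is handed in when it is done.

```bash
ls; mkdir -p pics
cat > h.py <<'E'
import numpy as np, cv2
from workcell import robot, eoat, monitor, imaging
def shot(name,fn=None):
    c=imaging.camera(name)
    if fn: cv2.imwrite('pics/'+fn,c['color'])
    return c
def cloud(c):
    z=c['range_z'];K=c['camera_matrix'];v,u=np.mgrid[:z.shape[0],:z.shape[1]]
    x=(u-K[0,2])/K[0,0]*z;y=(v-K[1,2])/K[1,1]*z
    P=np.stack([x,-y,-z,np.ones_like(z)],-1)@np.array(c['extrinsics']).T
    P=P[...,:3].copy();P[z<=0]=np.nan
    return P
E
python3 - <<'E'
from h import *
a=shot('top');b=shot('scene')
for n,c in(('top',a),('scene',b)):
    cv2.imwrite(f'pics/{n}0.png',c['color']);np.save(n+'0.npy',cloud(c))
    print(n,c['camera_matrix'],c['extrinsics'],[k for k in c])
print(monitor.sense())
E
```

```text
pics
top [[468.79636724   0.         251.97477337]
 [  0.         468.79636724 193.99113658]
 [  0.           0.           1.        ]] [[ 0.0852652   0.97306062 -0.2142029   0.29835907]
 [-0.99635587  0.0837452  -0.01617776 -0.02082998]
 [ 0.00219653  0.21480172  0.97665521  1.42767721]
 [ 0.          0.          0.          1.        ]] ['color', 'range_z', 'camera_matrix', 'extrinsics']
scene [[350.87501881   0.         252.35213908]
 [  0.         350.87501881 191.78435294]
 [  0.           0.           1.        ]] [[-0.20246    -0.76092158  0.61644813  1.33062941]
 [ 0.97918056 -0.16673007  0.11578653  0.15225391]
 [ 0.01467597  0.62705616  0.77883579  1.06312791]
 [ 0.          0.          0.          1.        ]] ['color', 'range_z', 'camera_matrix', 'extrinsics']
{'clock': 0.1, 'joint_pos': array([ 1.16602294e+00,  3.20214339e-01,  1.56553821e+00, -2.28532112e-06,
        1.25739924e+00, -1.99813094e-02]), 'joint_velocities': array([-0.0019288 , -0.00122083, -0.00246664, -0.00092605,  0.00091653,
        0.00041866]), 'effort': array([-1.34524787e-03, -4.16408515e+01, -2.34701496e+01, -1.36618801e-04,
        4.79450449e-03,  1.74654514e-05]), 'ee_pos': array([0.21566067, 0.53257294, 0.23058147]), 'ee_rot': array([-6.00644231e-01, -3.08330565e+00,  2.39452752e-03]), 'force': array([-0.74814999, -0.30167029, -0.67051726]), 'ft_torque': array([ 0.0341021 ,  0.03927358, -0.03425804]), 'grip_width': 0.08574819523946338}
```

View pics/top0.png

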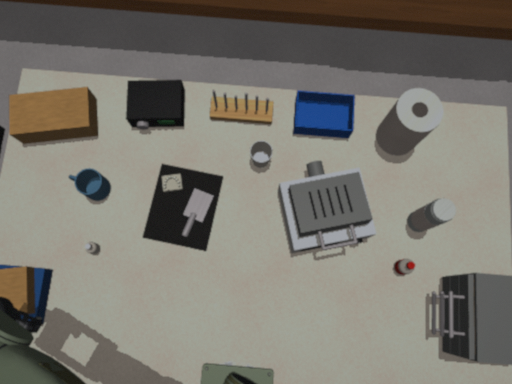

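View pics/scene0.png

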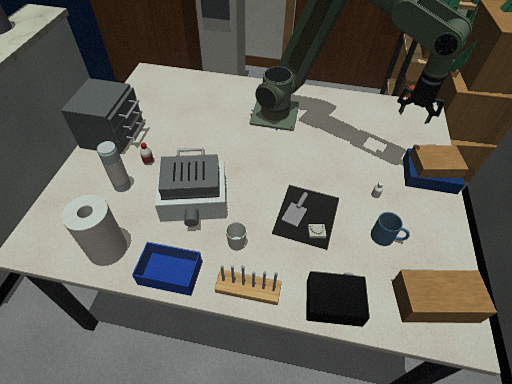

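Top view: extractor around (326,210) with the bar at (337,242) facing the robot, mat around (184,207), cast at (172,183), spatula at (195,212). Scene view agrees. Next: measure.

Run:
```python
from h import *
P=np.load('top0.npy');S=np.load('scene0.npy');img=cv2.imread('pics/top0.png')
def rect(Q,n):
    r=cv2.minAreaRect((Q[:,:2]*1000).astype(np.float32));print(n,len(Q),np.round(r[0],1),np.round(r[1],1),round(r[2],1),'z',np.round(np.percentile(Q[:,2],[5,50,95]),3))
box=np.zeros(P.shape[:2],bool);box[160:255,272:385]=1
for n,lo,hi in(('body',.085,.2),('flap',.148,.2),):
    rect(P[box&(P[...,2]>lo)&(P[...,2]<hi)],n)
b=np.zeros_like(box);b[232:252,315:360]=1
z=np.round(P[...,2]*1000);print(z[224:252:2,312:364:3].astype(int))
m=np.zeros_like(box);m[160:255,140:228]=1
g=img.max(2)
rect(P[m&(g<50)],'mat'); 
# object extents
Q=P[m];rect(Q[(Q[:,2]>.012)],'on mat')
for n,r in dict(cup=(140,168,248,274),mug=(165,203,65,112),duster=(195,235,405,456)).items():
    Q=P[r[0]:r[1],r[2]:r[3]].reshape(-1,3);Q=Q[Q[:,2]>.04];print(n,np.round(Q.min(0),3),np.round(Q.max(0),3))
# scene cloud of the extractor
Q=S.reshape(-1,3);Q=Q[(Q[:,0]>.35)&(Q[:,0]<.75)&(Q[:,1]<-.05)&(Q[:,1]>-.42)]
rect(Q[(Q[:,2]>.148)&(Q[:,2]<.19)],'flapS');rect(Q[(Q[:,2]>.09)&(Q[:,2]<.2)],'bodyS')
```

```text
body 5877 [ 560.4 -219.1] [220.3 241.9] 16.0 z [0.098 0.158 0.17 ]
flap 3836 [ 548.5 -222.3] [195.6 201.8] 16.3 z [0.152 0.162 0.17 ]
[[168 168 170 173 165 169 166 171 168 167 169 162 152 146 136 127 120 106]
 [170 171 170 170 167 171 170 164 154 145 138 134 129 147 103 102 101  99]
 [171 164 172 166 162 155 151 134 135 119  99 101 104 147 102 100 100 102]
 [164 156 153 143 138 128 119 101  98 107 104 100  98 148  96 102  99  95]
 [143 132 144 116  99 100  99  99 102  99  98  98 102 144 148 103 101 105]
 [101  98 146 145  97 100 101 102  99 100 100 100  99 145 151 102  99 102]
 [103  96 100 149  99 102 105 101 100 100 103  98 102  99 155 104 100  81]
 [ 96 100  96 150  93 101 101 107  98  97 101  97 100  92 150  62  63   6]
 [102 102  96 150 102  99 104 100 101 102  90  66  46 149 146  63  61   2]
 [102  99 103 149 104 100  98  84  76  31 154 158 150 151 154  56   0  -1]
 [101 100 101 147  84  68  51 149 151 154 155 155 150   1   2  -4   7   3]
 [ 87  80  63 152 155 154 153 149 150 148   4   4   0   1   6   6   0  -3]
 [ 31   2   4   2 150 151   6  -5  -3   8   3  -1   1   2  -1   3  -2  -1]
 [  2  -1   3  -1  -4   1   1  -3  -1  -3   6  -4  -4  -2   1   5   6   1]]
mat 3458 [554.7 211.8] [190.6 236. ] 82.3 z [nan nan nan]
on mat 496 [549.9 215.4] [174.9 198.3] 79.9 z [0.013 0.021 0.03 ]
cup [ 0.693 -0.045  0.04 ] [0.763 0.022 0.093]
mug [0.549 0.444 0.04 ] [0.63  0.557 0.101]
duster [ 0.536 -0.539  0.04 ] [ 0.6   -0.474  0.217]
flapS 2025 [ 546.8 -223.5] [196.2 200.2] 16.3 z [0.152 0.161 0.169]
bodyS 3374 [ 559.1 -219.8] [222.  240.2] 16.2 z [0.098 0.156 0.168]
```

Run:
```python
import cv2
a=cv2.imread('pics/top0.png')[155:260,265:395]
cv2.imwrite('pics/crop1.png',cv2.resize(a,None,fx=5,fy=5,interpolation=cv2.INTER_CUBIC))
```

```text
(no output)
```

View pics/crop1.png

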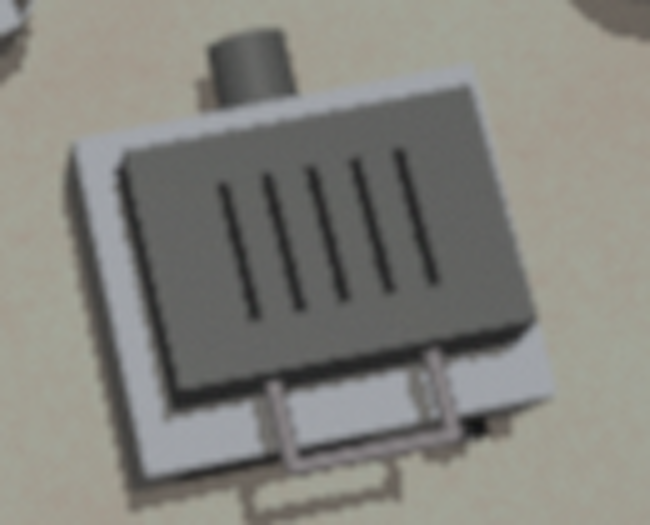

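Crop: the flap is slightly raised, the bar runs from about (290,465) to (455,432) in the crop, and the front faces the robot with a yaw of about +16°. Now I'll refine the frame and grip the bar.

```bash
cat >> h.py <<'E'
from scipy.spatial.transform import Rotation as R
import json,os
def load(): 
    d=json.load(open('ext.json')); return np.array(d['o']),d['yaw'],d['th']
def W(p,o,yaw): # extractor -> world
    c,s=np.cos(yaw),np.sin(yaw);return np.array([o[0]+c*p[0]-s*p[1],o[1]+s*p[0]+c*p[1],p[2]])
def down(a): # tool down, jaw axis at world angle a
    y=np.array([np.cos(a),np.sin(a),0]);z=np.array([0,0,-1.]);return R.from_matrix(np.c_[np.cross(y,z),y,z]).as_rotvec()
def best(p,angle): # of the two half-turn grasps the one with the smaller joint travel
    q0=monitor.sense()['joint_pos'];L=[]
    for a in(angle,angle+np.pi):
        q=robot.solve_ik(p,down(a))
        if q is not None:L.append((np.abs(np.array(q)-q0).max(),a,np.round(q,2)))
    L.sort(key=lambda t:t[0]);print(L);return down(L[0][1])
def st():
    s=monitor.sense();print('t',round(s['clock'],2),'p',np.round(s['ee_pos'],4),'F',np.round(s['force'],1),'w',round(s['grip_width'],4))
E
python3 - <<'E'
from h import *
P=np.load('top0.npy')
v,u=np.mgrid[:384,:512]
b=(v>160)&(v<255)&(u>272)&(u<385)
Q=P[b&(P[...,2]>.088)&(P[...,2]<.112)]
from scipy.ndimage import label,binary_opening
r=cv2.minAreaRect((Q[:,:2]*1000).astype(np.float32));print('deck',r)
yaw=np.deg2rad(16.2)
c,s=np.cos(yaw),np.sin(yaw)
e=np.c_[Q[:,0]*c+Q[:,1]*s,-Q[:,0]*s+Q[:,1]*c]
for i in(0,1):print(np.round(np.percentile(e[:,i],[0,.3,1,2,98,99,99.7,100]),4))
# yaw from front deck edge line and bar
B=P[b&(v>230)&(P[...,2]>.14)]
eb=np.c_[B[:,0]*c+B[:,1]*s,-B[:,0]*s+B[:,1]*c,B[:,2]]
f=eb[:,0]<np.min(eb[:,0])+.018
print('bar',f.sum(),np.median(eb[f],0),eb[f].min(0),eb[f].max(0),'slope',np.polyfit(eb[f][:,1],eb[f][:,0],1))
fl=P[b&(P[...,2]>.148)&(v<232)];efl=np.c_[fl[:,0]*c+fl[:,1]*s,-fl[:,0]*s+fl[:,1]*c]
print('flap',np.percentile(efl,[.5,99.5],axis=0), np.linalg.lstsq(np.c_[efl,np.ones(len(efl))],fl[:,2],rcond=None)[0])
E
```

```text
deck ((569.5684204101562, -216.35519409179688), (201.37380981445312, 241.75991821289062), 16.144136428833008)
[0.3858 0.386  0.3863 0.3866 0.5851 0.586  0.5866 0.5873]
[-0.4875 -0.4865 -0.4858 -0.4848 -0.2468 -0.2465 -0.2462 -0.2458]
bar 155 [ 0.37249649 -0.36562464  0.15059294] [ 0.36686321 -0.41537464  0.14410723] [ 0.38479398 -0.31661711  0.15782205] slope [0.00186277 0.37361858]
flap [[ 0.42015605 -0.46539383]
 [ 0.56097338 -0.26650659]] [-0.08960726 -0.0012113   0.2058443 ]
```

```bash
python3 - <<'E'
from h import *
yaw=np.deg2rad(16.2);c,s=np.cos(yaw),np.sin(yaw);e=(.4866,-.3663)
o=[c*e[0]-s*e[1],s*e[0]+c*e[1]];th=.1
json.dump(dict(o=o,yaw=yaw,th=th),open('ext.json','w'));print(o)
bar=lambda t:W([.07-.19*np.cos(t+.1427),0,.1+.19*np.sin(t+.1427)],o,yaw)
up=np.array([0,0,1]);p=bar(th)-.019*up
rot=best(p+.13*up,yaw)
print([robot.solve_ik(bar(t)-.019*up,rot) is not None for t in(.1,.8,1.55)])
robot.movep(p+.13*up,rot)
eoat.grip(.045,40)
robot.move_straight(p,feed=.12);st()
eoat.grip(0.0,40);st()
shot('scene','grip.png');shot('top','gript.png')
E
python3 - <<'E'
import cv2,numpy as np
a=cv2.imread('pics/grip.png')[90:240,100:270];b=cv2.imread('pics/gript.png')[150:300,250:420]
cv2.imwrite('pics/g2.png',np.hstack([cv2.resize(x,(400,353),interpolation=cv2.INTER_CUBIC) for x in(a,b)]))
E
```

```text
[np.float64(0.5694733495925701), np.float64(-0.21599850486477531)]
[(np.float64(1.68275552312689), np.float64(0.2827433388230814), array([-0.52,  0.22,  1.64, -0.  ,  1.28, -0.8 ])), (np.float64(2.362098038010382), np.float64(3.4243359924128747), array([-0.52,  0.22,  1.64, -0.  ,  1.28,  2.34]))]
[True, True, True]
t 4.68 p [ 0.4601 -0.2482  0.1273] F [0.2 0.3 0.3] w 0.045
t 5.1 p [ 0.4576 -0.2486  0.1269] F [-5.3 -3.5  2.1] w 0.0086
```

View pics/g2.png

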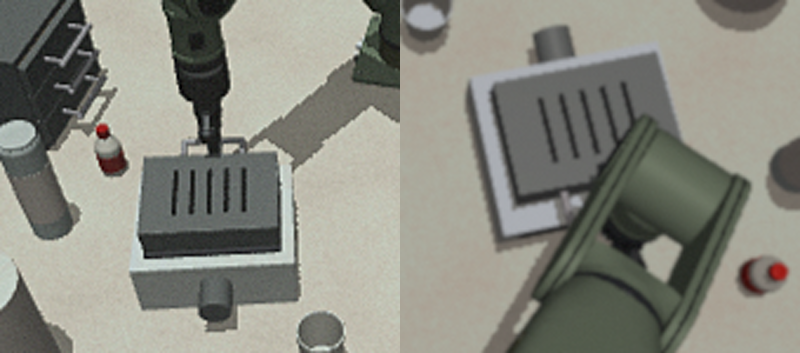

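The fingers hold the bar (width 8.6 mm), with only a small side force. Next, swing the arc.

Run:
```python
from h import *
o,yaw,th=load()
bar=lambda t:W([.068-.19*np.cos(t+.1427),0,.1+.19*np.sin(t+.1427)],o,yaw)
for t in np.linspace(th,1.55,13)[1:]:
    robot.move_straight(bar(t)-[0,0,.019],feed=.1)
    s=monitor.sense();print(round(t,2),np.round(s['force'],1),round(s['grip_width'],4))
    if np.linalg.norm(s['force'])>50:print('stop');break
st()
shot('scene','open.png');shot('top','opent.png')
a=cv2.imread('pics/open.png')[60:240,100:270];b=cv2.imread('pics/opent.png')[130:280,250:420]
cv2.imwrite('pics/g3.png',np.hstack([cv2.resize(x,(400,353),interpolation=cv2.INTER_CUBIC) for x in(a,b)]))
```

```text
0.22 [-0.4 -1.2  0.6] 0.0086
0.34 [-1.8 -2.7  1.2] 0.0084
0.46 [-4.8 -2.9  4.2] 0.0087
0.58 [-5.6 -2.8  5.1] 0.0084
0.7 [-7.6 -3.   9.9] 0.0084
0.82 [-7.8 -3.4 12.7] 0.0083
0.95 [-4.3 -1.  10.9] 0.0082
1.07 [-1.1 -0.4  8.2] 0.0082
1.19 [-0.5 -2.   6.8] 0.0083
1.31 [-0.1 -1.9  4.9] 0.0087
1.43 [ 0.7 -1.7  4.8] 0.0084
1.55 [ 2.5 -1.9  3.4] 0.0084
t 9.79 p [ 0.6586 -0.1906  0.2696] F [ 2.5 -1.9  3.4] w 0.0084
```

View pics/g3.png

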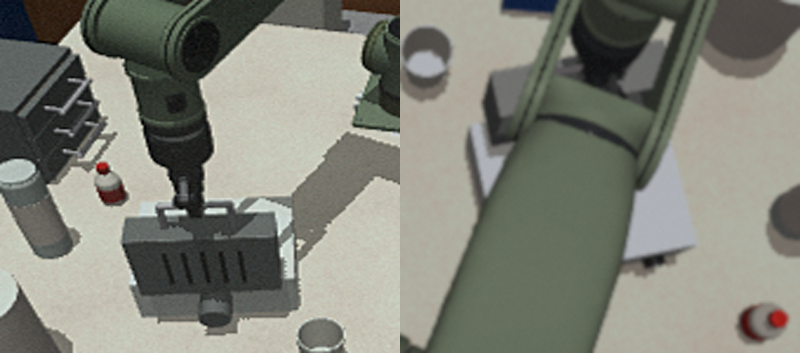

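The flap stands open with the bar still gripped. I'll release it, rise, move aside over the mat and look at the slots.

Run:
```python
from h import *
o,yaw,th=load()
eoat.grip(.04,40);p=monitor.sense()['ee_pos']
robot.move_straight(p+[0,0,.09],feed=.15)
q=np.array(monitor.sense()['joint_pos']);q[0]+=.75
robot.set_joints(q);st()
c=shot('top','slots.png');P=cloud(c);np.save('top1.npy',P)
a=c['color'][130:270,265:395]
cv2.imwrite('pics/slotsc.png',cv2.resize(a,None,fx=4,fy=4,interpolation=cv2.INTER_CUBIC))
d=P-[o[0],o[1],0];C,S=np.cos(yaw),np.sin(yaw)
E=np.stack([d[...,0]*C+d[...,1]*S,-d[...,0]*S+d[...,1]*C,P[...,2]],-1)
for y0 in(.04,-.04):
    m=(abs(E[...,1]-y0)<.025)&(abs(E[...,0])<.056)&(E[...,2]>.107)&(E[...,2]<.2)
    Q=E[m];print(y0,len(Q),np.round(np.median(Q,0),4),np.round(Q.min(0),4),np.round(Q.max(0),4))
    T=Q[Q[:,2]>.132];print(len(T),np.round(T.mean(0),4) if len(T) else '')
b=(E[...,2]>.2)&(abs(E[...,0])<.2)&(abs(E[...,1])<.14);print('flap top',b.sum(),np.round(E[b].min(0),3),np.round(E[b].max(0),3))
```

```text
t 12.87 p [0.6104 0.3071 0.3581] F [ 0.1 -0.  -0.4] w 0.0402
0.04 105 [-0.0018  0.0424  0.1379] [-0.0442  0.0342  0.1071] [0.0374 0.0623 0.1463]
62 [-0.0012  0.0404  0.1409]
-0.04 66 [-0.0091 -0.0387  0.1121] [-0.0446 -0.0614  0.107 ] [ 0.0501 -0.0163  0.1296]
0 
flap top 1561 [ 0.067 -0.1    0.2  ] [0.122 0.1   0.3  ]
```

View pics/slotsc.png

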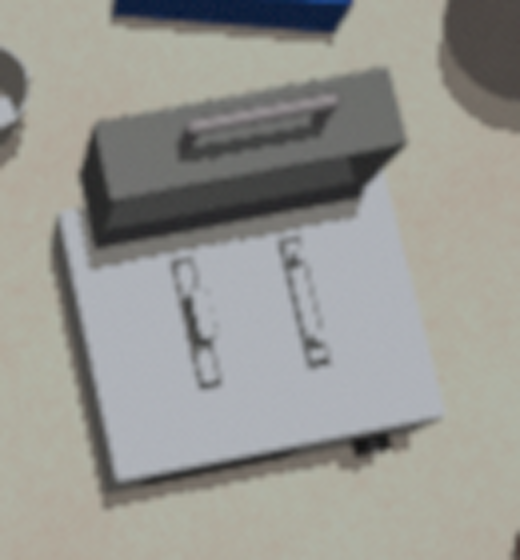

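The filter with its single tab is in the left slot (tab near crop (195,320), measured at y=+40 mm and 141–146 mm high). The pegged baffle is in the right slot, and the flap stands at about 1.55 rad. Next I'll grip the tab.

Run:
```python
from h import *
o,yaw,th=load()
p=W([-.001,.040,.108],o,yaw);up=np.array([0,0,1.])
rot=best(p+.2*up,yaw+np.pi/2)
robot.movep(p+.2*up,rot)
eoat.grip(.05,60)
robot.move_straight(p,feed=.12);st()
eoat.grip(0.,60);st()
f0=monitor.sense()
robot.move_straight(p+.02*up,feed=.05);st()
shot('scene','lift.png')
a=cv2.imread('pics/lift.png')[60:240,100:270];cv2.imwrite('pics/lift2.png',cv2.resize(a,None,fx=3,fy=3))
```

```text
[(np.float64(1.5410735878759154), 4.995132319207771, array([-0.33,  0.3 ,  1.4 ,  0.  ,  1.44,  0.96])), (np.float64(1.6005190657138777), 1.853539665617978, array([-0.33,  0.3 ,  1.4 ,  0.  ,  1.44, -2.18]))]
t 16.78 p [ 0.5578 -0.178   0.1087] F [-0.5 -0.6  0.3] w 0.0498
t 17.21 p [ 0.5577 -0.178   0.1084] F [ 0.3 -0.6  1.3] w 0.011
t 17.76 p [ 0.5574 -0.1778  0.1282] F [ 0.  -0.2 -1.5] w 0.0109
```

Run:
```python
from h import *
p=monitor.sense()['ee_pos']
robot.move_straight([p[0],p[1],.27],feed=.1);st()
robot.move_straight([.555,.208,.26],feed=.15);robot.hold(.5);st()
a=shot('scene','fin.png');b=shot('top','fint.png')
cv2.imwrite('pics/f2.png',np.hstack([cv2.resize(x,(400,300)) for x in(a['color'],b['color'])]))
P0=np.load('scene0.npy');P=cloud(a);Q=P.reshape(-1,3)
m=(abs(Q[:,0]-.555)<.08)&(abs(Q[:,1]-.208)<.08)&(Q[:,2]>.06)&(Q[:,2]<.29)
print('held low z',np.round(np.percentile(Q[m][:,2],[0,1,5]),3),m.sum())
o,yaw,th=load();C,S=np.cos(yaw),np.sin(yaw)
P=cloud(b);d=P-[o[0],o[1],0];E=np.stack([d[...,0]*C+d[...,1]*S,-d[...,0]*S+d[...,1]*C,P[...,2]],-1)
for y0 in(.04,-.04):
    k=(abs(E[...,1]-y0)<.012)&(abs(E[...,0])<.05);z=E[k][:,2];print(y0,np.round(np.percentile(z,[1,50,99]),3))
k=(E[...,2]>.2)&(abs(E[...,0])<.2)&(abs(E[...,1])<.14);print('flap',np.round(E[k].min(0),3),np.round(E[k].max(0),3))
```

```text
t 19.38 p [ 0.5569 -0.1777  0.2692] F [-0.4 -0.2 -1.5] w 0.0113
t 22.6 p [0.555 0.208 0.26 ] F [ 0.3  0.1 -1.5] w 0.0114
held low z [0.18  0.182 0.19 ] 287
0.04 [0.026 0.083 0.107]
-0.04 [0.081 0.103 0.131]
flap [ 0.067 -0.101  0.2  ] [0.123 0.1   0.299]
```

View pics/f2.png

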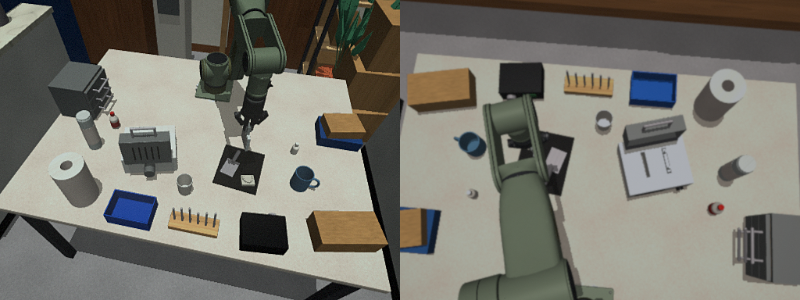

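The filter hangs over the mat, the left slot is empty, the baffle is in place and the flap is open. One close crop to check that the plate is upright.

Run:
```python
import cv2
a=cv2.imread('pics/fin.png')[100:250,260:380]
cv2.imwrite('pics/f3.png',cv2.resize(a,None,fx=4,fy=4,interpolation=cv2.INTER_CUBIC))
```

```text
(no output)
```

View pics/f3.png

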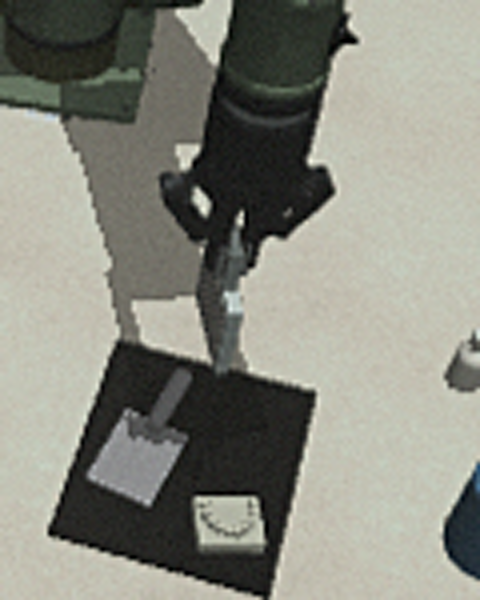

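The plate (crop (230,290)) hangs straight down from the fingers with its tab gripped on top. The cast and spatula haven't moved, so I'm handing in.

Run:
```python
from h import *
st();robot.finish_job();
```

```text
t 22.7 p [0.555 0.208 0.26 ] F [ 0.2 -0.9 -0.3] w 0.0111
the job is handed in; nothing more can be done
```

The job is handed in at 22.7 s: the flap is open and the arm is holding the filter still over the mat.

**What I did:** I pinched the flap's bar and swung it up to about 1.55 rad, where it stayed after release. I then gripped the filter's tab, drew the filter out of the left slot and carried it over the mat.

**Last checks:**
- **Filter:** it looked upright in the camera picture, tab on top. Its lower edge was at about 0.18 m, roughly 18 cm above the mat. I judged upright by eye and did not measure it.
- **Grip:** the fingers were at 11.1 mm, which fits a 12 mm tab.
- **Extractor:** the flap was still standing open after the carry. The left slot was empty and the baffle pegs were at their earlier height.
- **Other things:** none looked moved in the pictures. I did not measure this one by one.

**One disagreement:** the last vertical force reading was -0.3 N, against a steady -1.5 N during the carry. The finger width and tool position had not changed, so I took it as sensor noise. I did not take another picture after it.

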